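Set a spring on the test stand to its force at the mark

ROBOT

A 7-joint arm with a two-finger parallel gripper is mounted at the origin on a cart in front of the work surface, level with it; the furniture and walls round the work are solid. World frame = base frame: x ahead of the robot, y to its left, z up, the work surface at z = 0. Lengths are in m, angles in rad, forces in N, time in s.
With the tool pointing down it reaches from about 0.425 to 1.025 m from the base axis. Payload 9.4 kg.
Tool frame: the origin (TCP) lies midway between the tips of the shut fingers; the grasp point (between the pads) lies arm.hold_point_z behind it (arm.hold_point_z is the distance from the TCP to the grasp point, in m); z points along the fingers, y is the line along which they close (so a half turn about z gives the same grasp; the last joint's range is limited). The gripper opens to 93 mm and grips with 3 to 60 N. Pads are 15 mm wide; open, the fingers measure 128 mm over their backs; the gripper's body (75 mm by 188 mm) begins 65 mm behind the grasp point.
Start: joints at [-0.077, 0.599, -0.003, 1.599, 0.002, 0.943, -0.08], TCP at [0.725, -0, 0.219] pointing down, gripper open.
Joint ranges: [-2.57, 2.57], [-0.35, 1.97], [-1.29, 1.29], [0.11, 2.56], [-1.05, 4.19], [0.11, 1.86], [-2.63, 2.63]. Speed limits (rad/s): [2.22, 2.22, 3.01, 3.01, 3.14, 3.14, 3.14].

INTERFACE

Orientations are given as [roll, pitch, yaw] about the fixed x, y, z axes, in that order (R = Rz(yaw) Ry(pitch) Rx(roll)).
In Python, from bench import arm, optics gives the robot as it stands.
- The arm moves only by the tool move_arm, never from a script. Its argument "deltas" is a list of rows, each an object with "slide": the shift along the tool's x, y, z in m, a list of three; "delta_rot": the turn, a rotation vector about the tool's x, y, z in degrees, a list of three; "gripper": the finger opening in m, from 0 to 0.093. A call has exactly 5 rows; each row is the pose to reach, as a shift and turn from the pose commanded when the call began, along the tool's axes at that moment; what a row does not reach only later rows make up. A row lasts 1/8 s, in which the tool goes at most 62.5 mm and 10.7 degrees, less where a joint would pass 70% of its speed; a pose out of reach is approached as far as the arm can. A call with a gripper value outside its range is refused whole. The fingers move at their own pace and stop on an object; "force" is the grip in N (left out, the last holds). Time passes only in rows, so rows that repeat a pose let the fingers close, or fill a call up. It gives the time, the measured TCP pose, the force, the opening and the grip force at its end, in the units of the state.
- arm.get_state(): the state, without advancing time (a new reading comes with each control period).
- optics.capture(name): name is "scene" or "side" or "wrist"; returns the picture (420x560x3 uint8, red, green, blue); there is no depth.
- optics.get_calibration(name): a dict with "mtx" (3x3 intrinsics, pixels), "R" (3x3) and "t" (3): a world point X has camera coordinates R X + t; the wrist camera has in their place "hand_eye" (4x4, takes a point from camera to tool coordinates, whose origin is the TCP and whose axes are the flange's). Camera axes: x right, y down, z forward; pixel columns grow to the right and rows downward; lengths in m; the calibration is good to about 2 mm. A picture is of the moment at which its call begins: read the wrist's pose just before it. get_calibration takes no time and is no camera call.
- arm.sign_off(): hands the job in; it is judged then, once.
Trained networks look in the newest picture that a camera, given by its name, has taken for a name from the list of things; names that differ only in an ending like _2 or _b are one class to them, and where a whole thing is asked for, a point or a joint stands for the part that bears it (a point fixed in the world has none). Each returns a list of dicts, best first, with "conf" (0 to 1); they miss things now and then, are a little off and sometimes report something else, mostly with a low value. They report only what shows in the picture. A call takes as long as a camera call.
- optics.masks_of(camera, target): "pixels" (420x560 bool, what is visible of it) and "at" ([column, row] in pixels, amid what is visible of it).
The state is a dict: "t": time; "joints": joint angles; "qvel": joint speeds; "effort": joint torques, N m; "ee_pos": TCP position; "eef_rot": TCP orientation; "ft_force": force on the tool from outside, world axes, zero at the start; "torque": the same for the moment, N m; "grip_width": finger opening in m; "gripper_force": force on a finger pad.
Only numpy, scipy, OpenCV 4.12 (cv2) and the standard library are available. Lean on these libraries where they do the work, as an engineer would, in place of code of your own. Each camera call takes 0.05 s, during which the arm holds its last target. There are 200 camera calls.

TASK

With closed fingers, first press on the spring's head on the test stand, straight down and gently, until its top is level with the brass mark, and hold it there a moment to feel how hard the spring pushes back. Then turn the black knob to tighten the spring until, pressed level with the mark again and held a moment, it pushes back with 12 N; never press the spring with more than 20 N. Finish with the head let up again, and leave the timer, the empty cup and the marker pen beside the stand where they are.

Things in the scene. Friction and masses are not known exactly. Their poses are not given: they have to be found in the camera images.
- stand: grey test stand fixed to the table, base plate 90 x 250 x 20 mm; origin under its centre on the table, x across, y along its length from the knob (y = -85 mm) to the spring (y = +45 mm) and to a thin upright steel gauge post (y = +100 mm, 114 mm tall), z up
- head: the spring's flat round steel head, 38 mm across, 10 mm thick; origin at the centre of its top face, 100 mm above the table when let up, z up. Press on the middle of the top, do not grip it. It slides straight down up to 18 mm and springs back. Push as found: 4 to 10 N at the mark, not known beforehand (springs age); rises 0.6 N per mm pressed
- mark_tip (a point): the mark: upper edge of the tip of a small brass pointer, clamped to the gauge post, 30 mm from the head's axis towards the post; 7 to 9.5 mm below the head's top face when this is let up; only its height matters
- adjuster_grip (a point): black knob: bar grip 42 mm long, 14 mm wide, 30 mm tall (top 86 mm above the table) on a flange 44 mm across, top 56 mm above the table; this point is on its upright axis, 79 mm up, where to grip across the bar. The bar runs along its x axis. Clockwise from above tightens: about 1 N more at the mark per 10 degrees. Starts near its slack end, turns 170 degrees with 0.2 N m, stays where left
- timer: wind-up kitchen timer, 62 mm across, 48 mm tall, at the post's end of the stand; origin under its centre
- empty_cup: empty steel cup, 66 mm across, 33 mm tall, at the knob's end of the stand; origin under its centre
- marker: marker pen 127 mm long, 15 mm thick, lying in front of the stand; origin under its centre

How it is judged:
On the way, in this order (a step that is already met when the one before it is completed fails the run):
1. the head is pressed level with the mark (within 2 mm) and held 0.4 s, to feel the spring as found (z of head in the frame of mark_tip between -0.002 and 0.002 m and contact force between head and the fingers above 2 N), for 0.4 s.
2. the head is pressed level with the mark (within 2 mm) and pushes back with 12 N (within 1.2 N), held 0.4 s (z of head in the frame of mark_tip between -0.002 and 0.002 m and contact force between head and the fingers between 10.8 and 13.2 N), for 0.4 s.
At the end, for the whole second after the job is handed in: the head is let up again (within 2 mm of its free height) and at rest; timer, cup and marker pen are within 20 mm of where they were (distance of head from where it was at the start of the episode below 0.002 m and linear speed of head below 0.01 m/s and distance of each of timer, empty_cup, marker from where it was at the start of the episode below 0.02 m); the robot touches nothing.
It fails at once if the spring is pressed with more than 20 N (contact force between head and the fingers above 20 N).
It fails at once if the timer, the cup or the marker pen is moved more than 20 mm (distance of any of timer, empty_cup, marker from where it was at the start of the episode above 0.02 m).
It also fails if it takes over 58 s, if anything falls off the work surface, if the arm or the gripper's body presses on something with over 40 N, if the wrist force passes 120 N, or if a joint passes its speed limit or range.

## Working session

There is one attempt and no reset: what is moved stays moved. The work goes in short steps, Python scripts to look and compute and a tool call to move; the robot and the scene stay as the last step left them, time stands still between calls to the robot, and variables do not carry over. Pictures are saved under pics/ and viewed, at most 10 in all, crops included, and the job is handed in when it is done.

Besides the shell and the picture viewer there is one more tool, called after "Emit:" by a JSON object that holds its "fn" and its "kwargs". move_arm: Moves the arm, as the interface text tells. Its arguments: {"type":"object","properties":{"deltas":{"type":"array"},"force":{"type":"number"}},"required":["deltas"]}

```bash
mkdir -p pics; cat > h.py <<'E'
import numpy as np, cv2
from bench import arm, optics
from scipy.spatial.transform import Rotation as Ro
def cap(c,n=None):
    im=optics.capture(c)
    if n: cv2.imwrite(f'pics/{n}.png',im[:,:,::-1])
    return im
def cam(c,st=None):
    k=optics.get_calibration(c); M=np.array(k['mtx'])
    if 'R' in k: return M,np.array(k['R']),np.array(k['t'])
    st=st or arm.get_state(); T=np.eye(4);T[:3,:3]=Ro.from_euler('xyz',st['eef_rot']).as_matrix();T[:3,3]=st['ee_pos']
    W=np.linalg.inv(T@np.array(k['hand_eye'])); return M,W[:3,:3],W[:3,3]
def proj(c,X):
    M,R,t=c; p=(R@np.atleast_2d(X).T).T+t; p=p@M.T; return p[:,:2]/p[:,2:]
def atz(c,uv,z):
    M,R,t=c; d=R.T@np.linalg.inv(M)@np.array([uv[0],uv[1],1.]); o=-R.T@t; return o+d*(z-o[2])/d[2]
E
python3 - <<'E'
from h import *
s=arm.get_state(); print(s, arm.hold_point_z)
for c in ['scene','side','wrist']:
    C=cam(c,s); cap(c,c+'0'); print(c,'pos',-C[1].T@C[2], C[0][0,0])
    for n,z in [('head',.1),('adjuster_grip',.079),('mark_tip',.092),('stand',.02),('timer',.048),('empty_cup',.033),('marker',.01)]:
        try:
            for d in optics.masks_of(c,n)[:2]: print(n,round(d['conf'],2),d['at'],d['pixels'].sum(),atz(C,d['at'],z).round(4))
        except Exception as e: print(n,e)
a=[cv2.imread(f'pics/{c}0.png') for c in ['scene','side']]
E
```

```text
{'t': 0.0, 'joints': array([-0.0767194 ,  0.60007913, -0.00254074,  1.60011985,  0.00186571,
        0.94286184, -0.07978947]), 'qvel': array([-1.75328252e-03,  1.08789710e-03,  1.18427278e-03,  8.54109836e-04,
       -4.13274952e-04, -7.91675069e-05,  1.87777153e-03]), 'effort': array([ 5.70884713e-04, -7.65060925e+01,  1.49801854e+00, -2.52344084e+01,
       -5.23842021e-02,  1.69115182e-02,  2.08527672e-04]), 'ee_pos': array([ 7.24531662e-01, -2.23073159e-05,  2.17796811e-01]), 'eef_rot': array([-3.14013725e+00,  1.90040004e-04,  1.57092146e+00]), 'ft_force': array([ 0.17818576,  0.60548674, -0.21186331]), 'torque': array([0.00217567, 0.03700015, 0.00632103]), 'gripper_force': 0.0, 'grip_width': 0.09305577718249233} 0.0188
scene pos [0.20150554 0.67461751 0.64695872] 464.742024119726
head 0.63 [324.7, 200.9] 384 [ 0.4572 -0.035   0.1   ]
head 0.56 [277.7, 297.4] 1005 [0.4235 0.2351 0.1   ]
adjuster_grip 0.69 [323.4, 199.2] 388 [ 0.4718 -0.0665  0.079 ]
mark_tip 0.59 [298.7, 244.6] 73 [0.4508 0.0996 0.092 ]
mark_tip 0.57 [347.5, 241.9] 236 [0.3756 0.0517 0.092 ]
stand 0.64 [316.9, 
[... 203 characters left out ...]
]
marker 0.58 [278.2, 297.9] 1010 [0.4586 0.1634 0.01  ]
side pos [ 0.41964138 -0.92913967  0.50420677] 510.26486778239865
head 0.54 [262.5, 191.8] 193 [0.4574 0.0313 0.1   ]
adjuster_grip 0.59 [275.2, 231.9] 510 [ 0.4723 -0.1088  0.079 ]
stand 0.72 [268.3, 234.6] 3368 [ 0.4647 -0.0052  0.02  ]
timer 0.77 [247.7, 203.4] 103 [0.4266 0.0937 0.048 ]
empty_cup 0.58 [290.8, 283.1] 1006 [ 0.4898 -0.209   0.033 ]
marker 0.69 [237.8, 253.0] 207 [ 0.4014 -0.056   0.01  ]
wrist pos [0.72415797 0.07716102 0.38321031] 373.8454182483128
adjuster_grip 0.61 [19.9, 276.7] 1251 [ 0.4963 -0.0705  0.079 ]
stand 0.73 [31.9, 200.1] 15862 [ 0.4799 -0.015   0.02  ]
timer 0.64 [5.8, 12.5] 409 [0.5056 0.1488 0.048 ]
```

View pics/scene0.png

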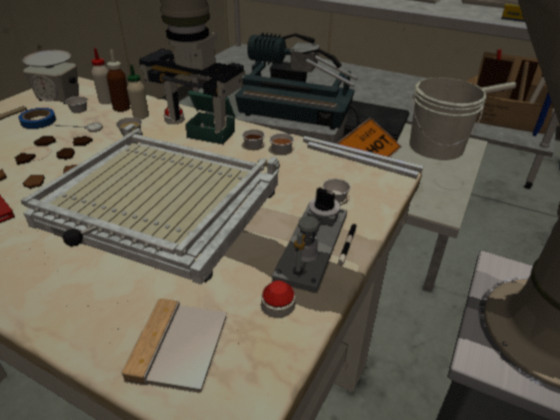

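View pics/side0.png

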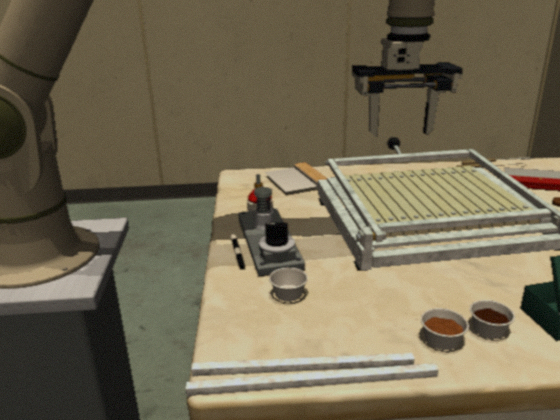

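View pics/wrist0.png

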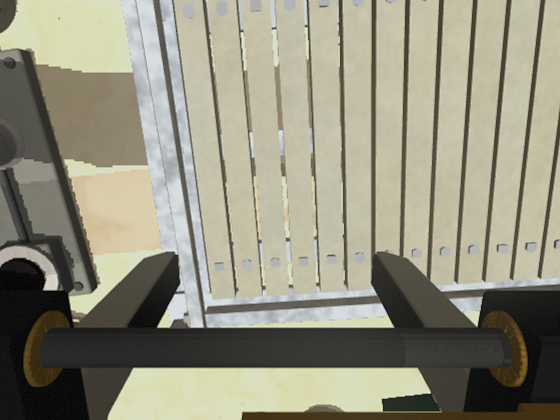

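The pictures show the stand with the post and timer (red, scene 278,296) on the far left side, head near scene (310,226), brass mark (299,244), knob (324,199), cup (336,187) and pen (347,243). The wrist camera only clips it, so I'll move above it.

Emit:
{"fn": "move_arm", "kwargs": {"deltas": [{"slide": [-0.015, -0.05, -0.01], "delta_rot": [0, 0, 0], "gripper": 0.093}, {"slide": [-0.03, -0.1, -0.02], "delta_rot": [0, 0, 0], "gripper": 0.093}, {"slide": [-0.045, -0.15, -0.03], "delta_rot": [0, 0, 0], "gripper": 0.093}, {"slide": [-0.06, -0.2, -0.03], "delta_rot": [0, 0, 0], "gripper": 0.093}, {"slide": [-0.07, -0.25, -0.03], "delta_rot": [0, 0, 0], "gripper": 0.093}]}}

```text
t: 1.82
ee_pos: [0.4734, -0.0707, 0.2489]
eef_rot: [3.141, 0.0, 1.57]
ft_force: [-0.5, 0.2, -0.2]
grip_width: 0.0929
gripper_force: 0.0
```

Emit:
{"fn": "move_arm", "kwargs": {"deltas": [{"slide": [0, 0, 0], "delta_rot": [0, 0, 0], "gripper": 0}, {"slide": [0, 0, 0], "delta_rot": [0, 0, 0], "gripper": 0}, {"slide": [0, 0, 0], "delta_rot": [0, 0, 0], "gripper": 0}, {"slide": [0, 0, 0], "delta_rot": [0, 0, 0], "gripper": 0}, {"slide": [0, 0, 0], "delta_rot": [0, 0, 0], "gripper": 0}]}}

```text
t: 2.45
ee_pos: [0.4753, -0.0698, 0.2483]
eef_rot: [-3.141, 0.0, 1.571]
ft_force: [-0.5, 0.1, 0.1]
grip_width: 0.0477
gripper_force: 0.0
```

```bash
python3 - <<'E'
from h import *
s=arm.get_state(); print(s['t'],s['ee_pos'],s['eef_rot'],s['grip_width'],s['ft_force'])
C=cam('wrist',s); cap('wrist','wrist1')
for n,z in [('head',.1),('adjuster_grip',.086),('mark_tip',.092),('stand',.02),('timer',.048),('empty_cup',.033),('marker',.01)]:
    for d in optics.masks_of('wrist',n)[:2]: print(n,round(d['conf'],2),d['at'],d['pixels'].sum(),atz(C,d['at'],z).round(4))
E
```

```text
2.45 [ 0.47533804 -0.06982924  0.24834953] [-3.14116620e+00  3.01964460e-06  1.57118157e+00] 0.04772119007200026 [-0.48999985  0.07387746  0.13478656]
head 0.95 [252.7, 59.1] 1918 [0.4573 0.0414 0.1   ]
mark_tip 0.5 [245.9, 8.9] 184 [0.4522 0.0786 0.092 ]
stand 0.69 [264.9, 108.4] 20142 [0.4644 0.0035 0.02  ]
empty_cup 0.84 [286.1, 288.9] 2534 [ 0.4871 -0.1924  0.033 ]
marker 0.87 [203.7, 147.1] 1429 [ 0.3983 -0.0366  0.01  ]
```

View pics/wrist1.png

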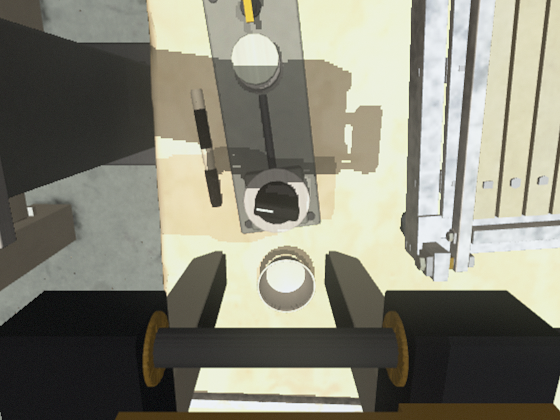

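```bash
python3 - <<'E'
from h import *
im=cv2.imread('pics/wrist1.png')
s=dict(ee_pos=[ 0.47533804,-0.06982924,0.24834953],eef_rot=[-3.14116620,0,1.57118157])
C=cam('wrist',s)
# stand model: head centre h, yaw
h=np.array([.458,.0415]); k=atz(C,(280,202),.086); print('knob',k)
print('flange ctr',atz(C,(276.5,201),.056))
d=h-k[:2]; print('dist',np.linalg.norm(d),'yaw',np.degrees(np.arctan2(d[1],d[0]))-90)
th=np.linspace(0,2*np.pi,60)
big=cv2.resize(im[0:240,160:360],None,fx=2.5,fy=2.5,interpolation=cv2.INTER_CUBIC)
def circ(c,r,z,col):
    P=np.c_[c[0]+r*np.cos(th),c[1]+r*np.sin(th),np.full(60,z)]
    cv2.polylines(big,[((proj(C,P)-[160,0]+.5)*2.5).astype(int)],True,col,1)
circ(h,.019,.1,(0,0,255)); circ(k,.022,.056,(0,255,0))
def bar(c,a,col):
    u=np.array([np.cos(a),np.sin(a)]);v=np.array([-u[1],u[0]])
    P=[np.r_[c[:2]+x*.021*u+y*.007*v,.086] for x,y in [(1,1),(1,-1),(-1,-1),(-1,1)]]
    cv2.polylines(big,[((proj(C,np.array(P))-[160,0]+.5)*2.5).astype(int)],True,col,1)
bar(k,-0.1,(255,0,255))
cv2.imwrite('pics/ov1.png',big)
E
```

```text
knob [ 0.47920944 -0.07761699  0.086     ]
flange ctr [ 0.47615527 -0.08437063  0.056     ]
dist 0.12099048911232171 yaw 10.09602221450055
```

View pics/ov1.png

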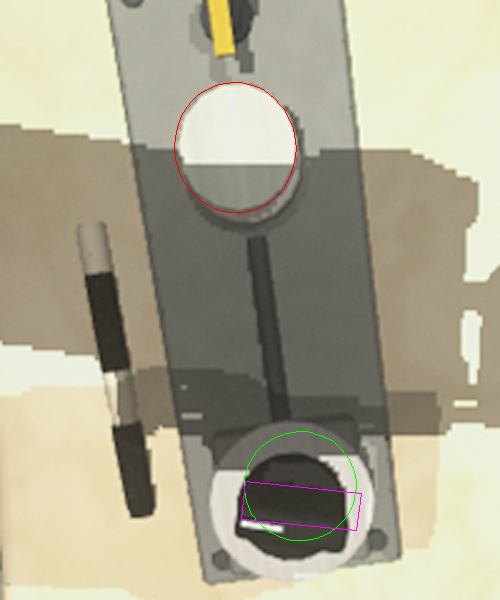

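The overlay fits the head at (0.458, 0.0415); the knob axis works out at about (0.477, -0.087) with stand yaw ≈ 8°. Next I'll go above the head with the fingers closed.

Emit:
{"fn": "move_arm", "kwargs": {"deltas": [{"slide": [0.03, -0.005, 0.02], "delta_rot": [0, 0, 0], "gripper": 0}, {"slide": [0.06, -0.01, 0.05], "delta_rot": [0, 0, 0], "gripper": 0}, {"slide": [0.09, -0.015, 0.08], "delta_rot": [0, 0, 0], "gripper": 0}, {"slide": [0.111, -0.017, 0.11], "delta_rot": [0, 0, 0], "gripper": 0}, {"slide": [0.111, -0.017, 0.125], "delta_rot": [0, 0, 0], "gripper": 0}]}}

```text
t: 3.48
ee_pos: [0.4575, 0.0427, 0.1223]
eef_rot: [-3.14, -0.0, 1.574]
ft_force: [0.0, -0.1, 0.4]
grip_width: 0.0001
gripper_force: 0.0
```

Emit:
{"fn": "move_arm", "kwargs": {"deltas": [{"slide": [0, 0, 0], "delta_rot": [0, 0, 0], "gripper": 0}, {"slide": [0, 0, 0], "delta_rot": [0, 0, 0], "gripper": 0}, {"slide": [0, 0, 0], "delta_rot": [0, 0, 0], "gripper": 0}, {"slide": [0, 0, 0], "delta_rot": [0, 0, 0], "gripper": 0}, {"slide": [0, 0, 0], "delta_rot": [0, 0, 0], "gripper": 0}]}}

```text
t: 4.1
ee_pos: [0.4581, 0.0409, 0.124]
eef_rot: [3.141, -0.0, 1.571]
ft_force: [1.2, -0.5, -0.3]
grip_width: 0.0004
gripper_force: 0.0
```

```bash
python3 - <<'E'
from h import *
for i in range(4):
    s=arm.get_state(); print(s['t'],s['ee_pos'],s['grip_width'],s['ft_force'])
    if i<3:
        im=cap(['side','scene','wrist'][i])
        if i<2:
            C=cam(['side','scene'][i]); p=proj(C,[[.458,.0415,.1]])[0].astype(int); print(p)
            crop=im[p[1]-40:p[1]+40,p[0]-40:p[0]+40]; crop=cv2.resize(crop,(400,400),interpolation=cv2.INTER_CUBIC)
            out=crop if i==0 else np.hstack([out,crop])
cv2.imwrite('pics/c1.png',out[:,:,::-1])
E
```

```text
4.1 [0.45813309 0.04086385 0.12395253] 0.0004304861257861831 [ 1.15251518 -0.51859612 -0.3011539 ]
[262 189]
4.15 [0.45811261 0.04091806 0.12385896] 0.0005604379933030841 [0.24880642 1.06229731 0.00172951]
[308 222]
4.2 [0.45806817 0.04091764 0.1237738 ] 0.00025445995068231945 [ 0.07498608 -0.2039902   0.0894638 ]
4.25 [0.45806344 0.04092941 0.12373096] 0.0005926261088071522 [0.90554705 0.84217459 0.41486483]
```

View pics/c1.png

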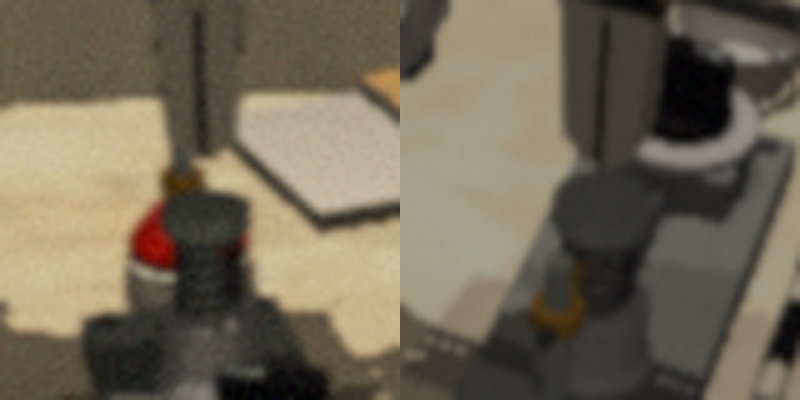

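Fingers are centred over the head (side crop 205,150 over head 205,210; scene crop likewise), so I'll press slowly in steps.

Emit:
{"fn": "move_arm", "kwargs": {"deltas": [{"slide": [0, 0, 0.008], "delta_rot": [0, 0, 0], "gripper": 0}, {"slide": [0, 0, 0.014], "delta_rot": [0, 0, 0], "gripper": 0}, {"slide": [0, 0, 0.018], "delta_rot": [0, 0, 0], "gripper": 0}, {"slide": [0, 0, 0.02], "delta_rot": [0, 0, 0], "gripper": 0}, {"slide": [0, 0, 0.0205], "delta_rot": [0, 0, 0], "gripper": 0}]}}

```text
t: 4.88
ee_pos: [0.4579, 0.041, 0.1029]
eef_rot: [-3.141, 0.0, 1.571]
ft_force: [0.3, -0.9, 0.6]
grip_width: 0.0007
gripper_force: 0.0
```

Emit:
{"fn": "move_arm", "kwargs": {"deltas": [{"slide": [0, 0, 0.001], "delta_rot": [0, 0, 0], "gripper": 0}, {"slide": [0, 0, 0.003], "delta_rot": [0, 0, 0], "gripper": 0}, {"slide": [0, 0, 0.0045], "delta_rot": [0, 0, 0], "gripper": 0}, {"slide": [0, 0, 0.006], "delta_rot": [0, 0, 0], "gripper": 0}, {"slide": [0, 0, 0.006], "delta_rot": [0, 0, 0], "gripper": 0}]}}

```text
t: 5.5
ee_pos: [0.4581, 0.041, 0.0971]
eef_rot: [3.141, -0.0, 1.571]
ft_force: [0.8, -0.1, 3.3]
grip_width: 0.0005
gripper_force: 1.8
```

Emit:
{"fn": "move_arm", "kwargs": {"deltas": [{"slide": [0, 0, 0.002], "delta_rot": [0, 0, 0], "gripper": 0}, {"slide": [0, 0, 0.004], "delta_rot": [0, 0, 0], "gripper": 0}, {"slide": [0, 0, 0.0055], "delta_rot": [0, 0, 0], "gripper": 0}, {"slide": [0, 0, 0.0055], "delta_rot": [0, 0, 0], "gripper": 0}, {"slide": [0, 0, 0.0055], "delta_rot": [0, 0, 0], "gripper": 0}]}}

```text
t: 6.12
ee_pos: [0.4581, 0.041, 0.0917]
eef_rot: [3.141, -0.0, 1.571]
ft_force: [-0.4, 1.0, 6.7]
grip_width: 0.0005
gripper_force: 3.4
```

```bash
python3 - <<'E'
from h import *
F=[];Z=[]
for i in range(14):
    im=cap(['side','scene'][i%2])
    if i<2:
        C=cam(['side','scene'][i]); p=proj(C,[[.458,.0415,.1]])[0].astype(int)
        crop=im[p[1]-40:p[1]+40,p[0]-40:p[0]+40]; crop=cv2.resize(crop,(400,400),interpolation=cv2.INTER_CUBIC)
        out=crop if i==0 else np.hstack([out,crop])
    s=arm.get_state(); F.append(s['ft_force'][2]);Z.append(s['ee_pos'][2])
print(s['t'],np.mean(F),np.std(F),np.round(Z,4),s['gripper_force'])
cv2.imwrite('pics/c2.png',out[:,:,::-1])
E
```

```text
6.825 6.683859478777968 0.44929943175325415 [0.0917 0.0917 0.0917 0.0917 0.0917 0.0917 0.0917 0.0917 0.0917 0.0917
 0.0917 0.0917 0.0917 0.0917] 3.3623709809035063
```

View pics/c2.png

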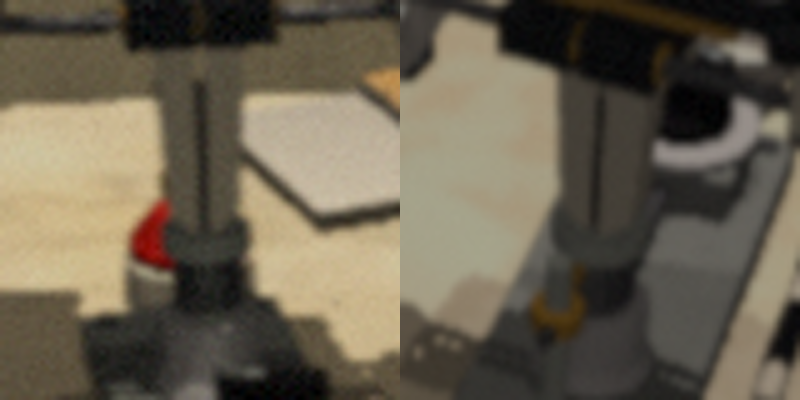

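Force as found ≈ 6.7 N at TCP z 0.0917; the head sits flush under the fingers. Now I'll lift and look at the knob from close by.

Emit:
{"fn": "move_arm", "kwargs": {"deltas": [{"slide": [0, 0, -0.02], "delta_rot": [0, 0, 0], "gripper": 0}, {"slide": [0, 0, -0.05], "delta_rot": [0, 0, 0], "gripper": 0}, {"slide": [-0.04, 0.006, -0.07], "delta_rot": [0, 0, 0], "gripper": 0.093}, {"slide": [-0.085, 0.012, -0.07], "delta_rot": [0, 0, 0], "gripper": 0.093}, {"slide": [-0.128, 0.019, -0.07], "delta_rot": [0, 0, 0], "gripper": 0.093}]}}

```text
t: 7.45
ee_pos: [0.477, -0.0883, 0.1618]
eef_rot: [3.141, 0.0, 1.571]
ft_force: [0.2, 0.7, 0.1]
grip_width: 0.0259
gripper_force: 0.0
```

Emit:
{"fn": "move_arm", "kwargs": {"deltas": [{"slide": [0, 0, 0], "delta_rot": [0, 0, 0], "gripper": 0.093}, {"slide": [0, 0, 0], "delta_rot": [0, 0, 0], "gripper": 0.093}, {"slide": [0, 0, 0], "delta_rot": [0, 0, 0], "gripper": 0.093}, {"slide": [0, 0, 0], "delta_rot": [0, 0, 0], "gripper": 0.093}, {"slide": [0, 0, 0], "delta_rot": [0, 0, 0], "gripper": 0.093}]}}

```text
t: 8.07
ee_pos: [0.477, -0.0864, 0.1616]
eef_rot: [-3.141, -0.0, 1.572]
ft_force: [0.1, -0.4, -0.2]
grip_width: 0.0759
gripper_force: 0.0
```

```bash
cat > k.py <<'E'
from h import *
import sys
def run(name,cands):
    s=arm.get_state(); print(s['t'],s['ee_pos'],s['eef_rot'],s['joints'].round(2),s['grip_width']); C=cam('wrist',s)
    im=cap('wrist')[:,:,::-1]
    k=np.array([.4768,-.0871]); p=proj(C,[[*k,.086]])[0]; print(p)
    for d in optics.masks_of('wrist','adjuster_grip')[:2]: print(d['conf'],d['at'],d['pixels'].sum(),atz(C,d['at'],.086))
    u=int(max(0,min(460,p[0]-50)));v=int(max(0,min(320,p[1]-50)))
    b=np.clip(255*(im[v:v+100,u:u+100]/255.)**.5,0,255).astype(np.uint8)
    b=cv2.resize(b,(500,500),interpolation=cv2.INTER_CUBIC); o=b.copy(); th=np.linspace(0,6.28,60)
    pr=lambda P:((proj(C,np.array(P))-[u,v]+.5)*5).astype(int)
    cv2.polylines(o,[pr(np.c_[k[0]+.022*np.cos(th),k[1]+.022*np.sin(th),0*th+.056])],True,(0,255,0),1)
    for a,col in cands:
        x=np.array([np.cos(a),np.sin(a)]);y=np.array([-x[1],x[0]])
        cv2.polylines(o,[pr([np.r_[k+i*.021*x+j*.007*y,.086] for i,j in [(1,1),(1,-1),(-1,-1),(-1,1)]])],True,col,1)
    cv2.imwrite(f'pics/{name}.png',cv2.resize(np.hstack([b,o]),(800,400)))
E
python3 -c "
from k import *
run('k1',[(-.1,(255,0,255))])
C=cam('scene');p=proj(C,[[.458,.0415,.1]])[0].astype(int)
q=proj(C,[[.4537,.0712,.0905],[.4537,.0712,.093]]);print('tip crop px',(q-p+40)*5+[400,0])
"
```

```text
8.075 [ 0.47699204 -0.08639426  0.16161484] [-3.14148715e+00 -2.82910476e-05  1.57196945e+00] [ 0.1   0.4  -0.05  2.19  0.04  0.55  0.02] 0.07591706072896678
[275.61579917 224.0173995 ]
0.73 [274.9, 210.9] 2668 [ 0.47631085 -0.07786485  0.086     ]
tip crop px [[579.20141006 268.27094141]
 [579.48828973 263.10168483]]
```

View pics/k1.png

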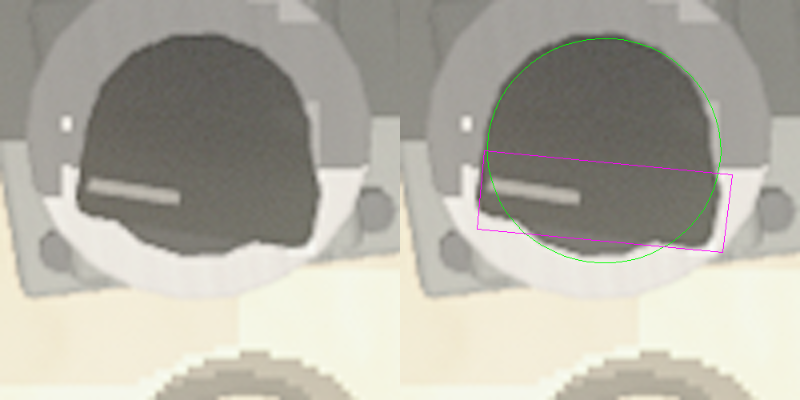

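The bar lies at about -9.3° from world x (its edge runs from crop (80,208) to (308,247)), with its centre near (0.476, -0.086). I'll rotate -81° about the tool z axis and then descend.

Emit:
{"fn": "move_arm", "kwargs": {"deltas": [{"slide": [0, -0.001, 0], "delta_rot": [0, 0, -10], "gripper": 0.093}, {"slide": [0, -0.001, 0], "delta_rot": [0, 0, -20], "gripper": 0.093}, {"slide": [0, -0.001, 0], "delta_rot": [0, 0, -30], "gripper": 0.093}, {"slide": [0, -0.001, 0], "delta_rot": [0, 0, -40], "gripper": 0.093}, {"slide": [0, -0.001, 0], "delta_rot": [0, 0, -50], "gripper": 0.093}]}}

```text
t: 8.8
ee_pos: [0.476, -0.087, 0.1617]
eef_rot: [-3.142, 0.0, 2.449]
ft_force: [-0.2, -0.7, -0.2]
grip_width: 0.0931
gripper_force: 0.0
```

Emit:
{"fn": "move_arm", "kwargs": {"deltas": [{"slide": [0, 0, 0.01], "delta_rot": [0, 0, -10], "gripper": 0.093}, {"slide": [0, 0, 0.02], "delta_rot": [0, 0, -20], "gripper": 0.093}, {"slide": [0, 0, 0.03], "delta_rot": [0, 0, -31], "gripper": 0.06}, {"slide": [0, 0, 0.04], "delta_rot": [0, 0, -31], "gripper": 0.06}, {"slide": [0, 0, 0.04], "delta_rot": [0, 0, -31], "gripper": 0.06}]}}

```text
t: 9.43
ee_pos: [0.4756, -0.087, 0.121]
eef_rot: [-3.142, -0.001, 2.981]
ft_force: [-1.0, 0.4, -0.2]
grip_width: 0.0672
gripper_force: 0.0
```

```bash
python3 -c "
from k import *
import k
run('k2',[(-.162,(255,0,255))])
"
```

```text
9.425 [ 0.47562419 -0.08700994  0.12102133] [-3.14152837e+00 -1.27397863e-03  2.98060071e+00] [ 0.36  0.49 -0.41  2.21  0.4   0.5   1.05] 0.06719148632026842
[273.8740474  246.06426201]
0.68 [269.8, 229.3] 3704 [ 0.46643205 -0.08773612  0.086     ]
```

View pics/k2.png

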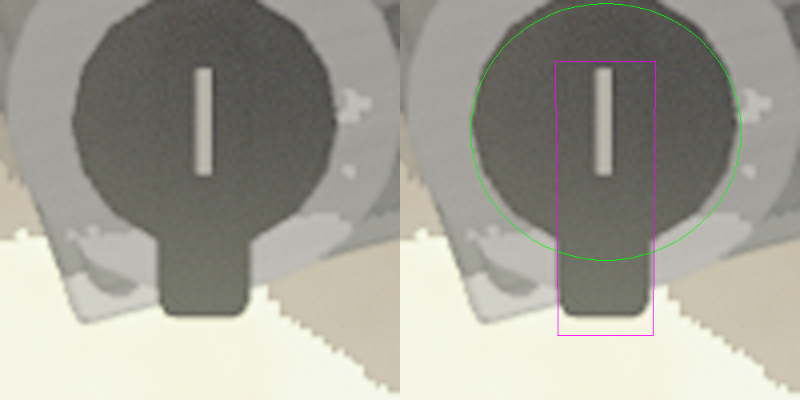

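Alignment is good: the bar axis is vertical in the crop at column 203 against the model's 205. I'll descend, grip, then turn clockwise about 53°.

Emit:
{"fn": "move_arm", "kwargs": {"deltas": [{"slide": [0, 0, 0.015], "delta_rot": [0, 0, 0], "gripper": 0.06}, {"slide": [0, 0, 0.03], "delta_rot": [0, 0, 0], "gripper": 0.06}, {"slide": [0, 0, 0.045], "delta_rot": [0, 0, 0], "gripper": 0.06}, {"slide": [0, 0, 0.057], "delta_rot": [0, 0, 0], "gripper": 0.06}, {"slide": [0, 0, 0.059], "delta_rot": [0, 0, 0], "gripper": 0.05}]}}

```text
t: 10.15
ee_pos: [0.4754, -0.0868, 0.0615]
eef_rot: [-3.141, -0.002, 2.985]
ft_force: [0.7, -0.5, -0.0]
grip_width: 0.0538
gripper_force: 0.0
```

Emit:
{"fn": "move_arm", "kwargs": {"deltas": [{"slide": [0, 0, 0], "delta_rot": [0, 0, 0], "gripper": 0}, {"slide": [0, 0, 0], "delta_rot": [0, 0, 0], "gripper": 0}, {"slide": [0, 0, 0], "delta_rot": [0, 0, 0], "gripper": 0}, {"slide": [0, 0, 0], "delta_rot": [0, 0, 0], "gripper": 0}, {"slide": [0, 0, 0], "delta_rot": [0, 0, 0], "gripper": 0}], "force": 50}}

```text
t: 10.78
ee_pos: [0.476, -0.0879, 0.0629]
eef_rot: [-3.141, 0.0, 2.984]
ft_force: [-0.3, -3.6, 4.8]
grip_width: 0.0134
gripper_force: 50.0
```

Emit:
{"fn": "move_arm", "kwargs": {"deltas": [{"slide": [0, 0, 0], "delta_rot": [0, 0, 8], "gripper": 0}, {"slide": [0, 0, 0], "delta_rot": [0, 0, 16], "gripper": 0}, {"slide": [0, 0, 0], "delta_rot": [0, 0, 24], "gripper": 0}, {"slide": [0, 0, 0], "delta_rot": [0, 0, 32], "gripper": 0}, {"slide": [0, 0, 0], "delta_rot": [0, 0, 40], "gripper": 0}]}}

```text
t: 11.4
ee_pos: [0.4762, -0.0877, 0.0629]
eef_rot: [-3.142, 0.001, 2.282]
ft_force: [-0.6, -3.9, 4.3]
grip_width: 0.0134
gripper_force: 50.1
```

Emit:
{"fn": "move_arm", "kwargs": {"deltas": [{"slide": [0, 0, 0], "delta_rot": [0, 0, 6], "gripper": 0}, {"slide": [0, 0, 0], "delta_rot": [0, 0, 12], "gripper": 0}, {"slide": [0, 0, 0], "delta_rot": [0, 0, 12], "gripper": 0}, {"slide": [0, 0, 0], "delta_rot": [0, 0, 12], "gripper": 0}, {"slide": [0, 0, 0], "delta_rot": [0, 0, 12], "gripper": 0}]}}

```text
t: 12.02
ee_pos: [0.4762, -0.0876, 0.0629]
eef_rot: [3.141, 0.001, 2.079]
ft_force: [0.1, -4.4, 5.7]
grip_width: 0.0137
gripper_force: 50.0
```

Emit:
{"fn": "move_arm", "kwargs": {"deltas": [{"slide": [0, 0, 0], "delta_rot": [0, 0, 0], "gripper": 0.05}, {"slide": [0, 0, 0], "delta_rot": [0, 0, 0], "gripper": 0.05}, {"slide": [0, 0, -0.02], "delta_rot": [0, 0, 0], "gripper": 0.05}, {"slide": [0, 0, -0.045], "delta_rot": [0, 0, 0], "gripper": 0.05}, {"slide": [0, 0, -0.067], "delta_rot": [0, 0, 0], "gripper": 0.05}]}}

```text
t: 12.65
ee_pos: [0.4758, -0.0866, 0.1302]
eef_rot: [-3.141, -0.0, 2.078]
ft_force: [-0.1, -0.8, -0.8]
grip_width: 0.0498
gripper_force: 0.0
```

Emit:
{"fn": "move_arm", "kwargs": {"deltas": [{"slide": [0.03, 0.012, 0], "delta_rot": [0, 0, 7], "gripper": 0}, {"slide": [0.06, 0.024, 0], "delta_rot": [0, 0, 14], "gripper": 0}, {"slide": [0.09, 0.035, 0], "delta_rot": [0, 0, 21], "gripper": 0}, {"slide": [0.121, 0.047, 0], "delta_rot": [0, 0, 28.6], "gripper": 0}, {"slide": [0.121, 0.047, 0], "delta_rot": [0, 0, 28.6], "gripper": 0}]}}

```text
t: 13.28
ee_pos: [0.458, 0.0445, 0.1295]
eef_rot: [-3.141, -0.001, 1.583]
ft_force: [0.0, 0.2, 0.3]
grip_width: 0.0047
gripper_force: 0.0
```

```bash
python3 - <<'E'
from h import *
F=[]
for i in range(8):
    cap('side'); s=arm.get_state(); F.append(s['ft_force'][2])
print(s['t'],s['ee_pos'],s['eef_rot'],np.mean(F),s['grip_width'])
E
```

```text
13.675 [0.45853637 0.04069205 0.12963457] [3.14153212e+00 1.21714195e-04 1.57661168e+00] 0.24750369900480867 0.00024247946217476166
```

Emit:
{"fn": "move_arm", "kwargs": {"deltas": [{"slide": [0, 0, 0.01], "delta_rot": [0, 0, 0], "gripper": 0}, {"slide": [0, 0, 0.02], "delta_rot": [0, 0, 0], "gripper": 0}, {"slide": [0, 0, 0.025], "delta_rot": [0, 0, 0], "gripper": 0}, {"slide": [0, 0, 0.027], "delta_rot": [0, 0, 0], "gripper": 0}, {"slide": [0, 0, 0.0285], "delta_rot": [0, 0, 0], "gripper": 0}]}}

```text
t: 14.3
ee_pos: [0.4584, 0.0416, 0.1009]
eef_rot: [-3.141, 0.0, 1.578]
ft_force: [1.1, 0.0, 0.7]
grip_width: 0.0002
gripper_force: 0.0
```

Emit:
{"fn": "move_arm", "kwargs": {"deltas": [{"slide": [0, 0, 0.0005], "delta_rot": [0, 0, 0], "gripper": 0}, {"slide": [0, 0, 0.001], "delta_rot": [0, 0, 0], "gripper": 0}, {"slide": [0, 0, 0.0015], "delta_rot": [0, 0, 0], "gripper": 0}, {"slide": [0, 0, 0.0018], "delta_rot": [0, 0, 0], "gripper": 0}, {"slide": [0, 0, 0.0018], "delta_rot": [0, 0, 0], "gripper": 0}]}}

```text
t: 14.92
ee_pos: [0.4586, 0.0416, 0.0998]
eef_rot: [3.141, -0.0, 1.578]
ft_force: [-1.8, -0.1, 6.6]
grip_width: 0.0005
gripper_force: 3.5
```

Contact at z ≈ 0.100 as specified. Pressing on to 0.0917.

Emit:
{"fn": "move_arm", "kwargs": {"deltas": [{"slide": [0, 0, 0.002], "delta_rot": [0, 0, 0], "gripper": 0}, {"slide": [0, 0, 0.004], "delta_rot": [0, 0, 0], "gripper": 0}, {"slide": [0, 0, 0.006], "delta_rot": [0, 0, 0], "gripper": 0}, {"slide": [0, 0, 0.0075], "delta_rot": [0, 0, 0], "gripper": 0}, {"slide": [0, 0, 0.0083], "delta_rot": [0, 0, 0], "gripper": 0}]}}

```text
t: 15.55
ee_pos: [0.4586, 0.0416, 0.0917]
eef_rot: [3.141, -0.0, 1.578]
ft_force: [-0.6, -0.0, 11.4]
grip_width: 0.0003
gripper_force: 6.0
```

```bash
python3 - <<'E'
from h import *
F=[];Z=[];G=[]
for i in range(16):
    cap('side'); s=arm.get_state(); F.append(s['ft_force'][2]);Z.append(s['ee_pos'][2]);G.append(s['gripper_force'])
print(s['t'],np.mean(F),np.std(F),np.round(Z,4),np.mean(G))
E
```

```text
16.35 11.600481703283016 0.4779617048904225 [0.0916 0.0917 0.0917 0.0917 0.0917 0.0917 0.0918 0.0918 0.0918 0.0918
 0.0918 0.0918 0.0918 0.0918 0.0918 0.0918] 5.9096479449408434
```

Emit:
{"fn": "move_arm", "kwargs": {"deltas": [{"slide": [0, 0, 0.0005], "delta_rot": [0, 0, 0], "gripper": 0}, {"slide": [0, 0, 0.0005], "delta_rot": [0, 0, 0], "gripper": 0}, {"slide": [0, 0, 0.0005], "delta_rot": [0, 0, 0], "gripper": 0}, {"slide": [0, 0, 0.0005], "delta_rot": [0, 0, 0], "gripper": 0}, {"slide": [0, 0, 0.0005], "delta_rot": [0, 0, 0], "gripper": 0}]}}

```text
t: 16.98
ee_pos: [0.4586, 0.0416, 0.0913]
eef_rot: [3.141, -0.0, 1.578]
ft_force: [-2.6, -0.5, 12.6]
grip_width: 0.0001
gripper_force: 6.0
```

Emit:
{"fn": "move_arm", "kwargs": {"deltas": [{"slide": [0, 0, -0.01], "delta_rot": [0, 0, 0], "gripper": 0}, {"slide": [0, 0, -0.03], "delta_rot": [0, 0, 0], "gripper": 0}, {"slide": [0, 0, -0.06], "delta_rot": [0, 0, 0], "gripper": 0}, {"slide": [0, 0, -0.08], "delta_rot": [0, 0, 0], "gripper": 0}, {"slide": [0, 0, -0.08], "delta_rot": [0, 0, 0], "gripper": 0}]}}

```text
t: 17.6
ee_pos: [0.4592, 0.0417, 0.1717]
eef_rot: [3.138, -0.001, 1.578]
ft_force: [0.1, -0.5, 0.2]
grip_width: 0.0007
gripper_force: 0.0
```

Emit:
{"fn": "move_arm", "kwargs": {"deltas": [{"slide": [0, 0, 0], "delta_rot": [0, 0, 0], "gripper": 0}, {"slide": [0, 0, 0], "delta_rot": [0, 0, 0], "gripper": 0}, {"slide": [0, 0, 0], "delta_rot": [0, 0, 0], "gripper": 0}, {"slide": [0, 0, 0], "delta_rot": [0, 0, 0], "gripper": 0}, {"slide": [0, 0, 0], "delta_rot": [0, 0, 0], "gripper": 0}]}}

```text
t: 18.23
ee_pos: [0.4584, 0.0416, 0.1703]
eef_rot: [-3.141, 0.0, 1.578]
ft_force: [-0.4, 0.1, 0.1]
grip_width: 0.0003
gripper_force: 0.0
```

```bash
python3 -c "
from h import *
s=arm.get_state();print(s['t'],s['ee_pos'],s['ft_force']);print(arm.sign_off())"
```

```text
18.225 [0.45838696 0.0415797  0.17033645] [-0.41432527  0.10872056  0.14467532]
the job is handed in; nothing more can be done
None
```

Job handed in at 18.2 s, no verdict returned: the spring pushed back about 6.7 N as found and, after about 52° clockwise, about 11.6–12 N pressed near the mark (mark height inferred from the spec and one camera check); I lifted clear of the head and did not re-image the timer, cup or pen, though no move went near them.

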